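# Put the check weights back from the balance

### The arm

A 6-joint arm with a two-finger parallel gripper is mounted at the origin on a cart in front of the work surface, level with it; the furniture and walls round the work are solid. World frame = base frame: x ahead of the robot, y to its left, z up, the work surface at z = 0. Lengths are in m, angles in rad, forces in N, time in s.
With the tool pointing down it reaches from about 0.35 to 0.975 m from the base axis. Payload 7.1 kg.
Tool frame: the origin (TCP) lies midway between the tips of the shut fingers; the grasp point (between the pads) lies 19 mm behind it; z points along the fingers, y is the line along which they close (so a half turn about z gives the same grasp; the last joint's range is limited). The gripper opens to 88 mm and grips with 3 to 60 N. Pads are 20 mm wide; open, the fingers measure 115 mm over their backs; the gripper's body (75 mm by 178 mm) begins 61 mm behind the grasp point.
Start: joints at [1.135, 0.423, 1.63, -0, 1.089, -0.019], TCP at [0.253, 0.571, 0.223] pointing down, gripper open.
Joint ranges: [-3, 3], [-0.9, 2.11], [0.09, 2.58], [-1.31, 4.45], [0.11, 2.69], [-2.54, 2.54]. Speed limits (rad/s): [2.39, 2.39, 3.01, 3.14, 3.14, 3.14].

### API

Orientations are given as a unit quaternion [w, x, y, z].
In Python, from station import move_pose, movel, movej, command_gripper, wait, inverse_kinematics, read_camera, camera_info, MotionError, job_done, get_time, get_joint_pos, get_qvel, get_effort, get_tcp_pos, get_ee_rot, get_ft_force, get_ft_torque, get_grip_width, get_finger_force gives the robot as it stands. Calls block until the motion is done:
- move_pose(position, orientation): joint-space move of the TCP to a pose.
- movel(position, frame=None, v=0.15, until_force=None): straight line of the TCP; frame=None keeps the orientation; v is the mean speed in m/s. With until_force (N) it stops when the force on the tool has changed by that much, and returns True; else False.
- movej(angles): joint-space move.
- command_gripper(opening): opening from 0.0 (shut) to 1.0 (fully open); the grip force is fixed at half the most; returns when the fingers have stopped.
- wait(seconds).
- inverse_kinematics(position, orientation): joint angles nearest the present ones, or None.
- read_camera(name): name is "scene" or "top" or "wrist"; returns the picture (384x512x3 uint8, red, green, blue); there is no depth.
- camera_info(name): a dict with "intrinsics" (3x3 intrinsics, pixels), "T" (4x4, takes a point from camera to world coordinates); the wrist camera has in their place "tool_from_camera" (4x4, takes a point from camera to tool coordinates, whose origin is the TCP and whose axes are the flange's). Camera axes: x right, y up, looking along -z (the intrinsics and any distortion apply to the point x, -y, -z); pixel columns grow to the right and rows downward; lengths in m; the calibration is good to about 2 mm. A picture is of the moment at which its call begins: read the wrist's pose just before it. camera_info takes no time and is no camera call.
A pose or a line that the arm cannot do raises MotionError and nothing moves.
- job_done(): hands the job in; it is judged then, once.
Readings, each from a call of its own:
- get_time(): time.
- get_joint_pos(): joint angles.
- get_qvel(): joint speeds.
- get_effort(): joint torques, N m.
- get_tcp_pos(): TCP position.
- get_ee_rot(): TCP orientation.
- get_ft_force(): force on the tool from outside, world axes, zero at the start.
- get_ft_torque(): the same for the moment, N m.
- get_grip_width(): opening from 0.0 (shut) to 1.0 (fully open).
- get_finger_force(): force on a finger pad.
Only numpy, scipy, OpenCV 4.12 (cv2) and the standard library are available. Lean on these libraries where they do the work, as an engineer would, in place of code of your own. Each camera call takes 0.05 s, during which the arm holds its last target. There are 200 camera calls.

### The job

The corner-load check of the balance is finished: take the stack of four steel disc weights off its pan and put each one back in its own wooden storage cup, the smallest disc in the smallest cup and so on up to the largest disc in the largest cup. Each disc must lie flat in the well of its cup; set the discs down rather than dropping them, and do not tip any over.

Things in the scene. Friction and masses are not known exactly. Their poses are not given: they have to be found in the camera images.
- balance: Electronic balance, about 180 (x) by 165 (y) mm, black with a yellow front panel facing the robot, fixed to the worktop. Origin: centre of its underside. Its flat level pan is 133 (x) by 150 (y) mm, centred at x = +35 mm, y = 0, its top 57 mm above the origin. The four disc weights stand on the pan as one stack, not always at its middle, largest at the bottom, smallest on top.
- disc_64: The largest disc weight: a solid plain steel disc, 64 mm in diameter and 24 mm high, flat on both sides, loose, 0.08 to 0.75 kg by size. Origin: centre of its underside; z is its axis, upward when it stands flat.
- disc_52: The second largest disc weight: a solid plain steel disc, 52 mm in diameter and 24 mm high, flat on both sides, loose, 0.08 to 0.75 kg by size. Origin: centre of its underside; z is its axis, upward when it stands flat.
- disc_40: The second smallest disc weight: a solid plain steel disc, 40 mm in diameter and 24 mm high, flat on both sides, loose, 0.08 to 0.75 kg by size. Origin: centre of its underside; z is its axis, upward when it stands flat.
- disc_28: The smallest disc weight: a solid plain steel disc, 28 mm in diameter and 24 mm high, flat on both sides, loose, 0.08 to 0.75 kg by size. Origin: centre of its underside; z is its axis, upward when it stands flat.
- cup_64: The largest storage cup, for the 64 mm disc: a low round cup of brown wood fixed to the worktop, 92 mm outside diameter, 9 mm high; its round well is 80 mm in diameter (8 mm play round the disc) with a flat floor 4 mm above the origin. Origin: centre of its underside, on the worktop.
- cup_52: The second largest storage cup, for the 52 mm disc: a low round cup of brown wood fixed to the worktop, 80 mm outside diameter, 9 mm high; its round well is 68 mm in diameter (8 mm play round the disc) with a flat floor 4 mm above the origin. Origin: centre of its underside, on the worktop.
- cup_40: The second smallest storage cup, for the 40 mm disc: a low round cup of brown wood fixed to the worktop, 68 mm outside diameter, 9 mm high; its round well is 56 mm in diameter (8 mm play round the disc) with a flat floor 4 mm above the origin. Origin: centre of its underside, on the worktop.
- cup_28: The smallest storage cup, for the 28 mm disc: a low round cup of brown wood fixed to the worktop, 56 mm outside diameter, 9 mm high; its round well is 44 mm in diameter (8 mm play round the disc) with a flat floor 4 mm above the origin. Origin: centre of its underside, on the worktop.
Mind the look-alikes: they are no part of the job. Leave any green, purple or red look-alike of the disc_40 alone.

How it is judged:
At the end, for the whole second after the job is handed in: Each of the four discs lies flat (within 0.08 rad) on the floor of the well of the cup of its own size (underside 1 to 7 mm above the cup's origin), its centre within 11 mm of the cup's, released and at rest (horizontal distance between disc_64 and cup_64 below 0.011 m and z of disc_64 in the frame of cup_64 between 0.001 and 0.007 m and angle between each of disc_64, disc_52, disc_40, disc_28's own z axis and vertical below 0.08 rad and linear speed of each of disc_64, disc_52, disc_40, disc_28 below 0.02 m/s and angular speed of each of disc_64, disc_52, disc_40, disc_28 below 0.2 rad/s and horizontal distance between disc_52 and cup_52 below 0.011 m and z of disc_52 in the frame of cup_52 between 0.001 and 0.007 m and horizontal distance between disc_40 and cup_40 below 0.011 m and z of disc_40 in the frame of cup_40 between 0.001 and 0.007 m and horizontal distance between disc_28 and cup_28 below 0.011 m and z of disc_28 in the frame of cup_28 between 0.001 and 0.007 m); the robot touches nothing.
It fails at once if a disc is tipped over (its axis more than 0.5 rad from vertical) (angle between any of disc_64, disc_52, disc_40, disc_28's own z axis and vertical above 0.5 rad).
It fails at once if a disc is let fall (faster than 0.65 m/s with no finger on it: a drop of more than about 20 mm) ((linear speed of disc_64 above 0.65 m/s and contact force between the fingers and disc_64 below 0.02 N) or (linear speed of disc_52 above 0.65 m/s and contact force between the fingers and disc_52 below 0.02 N) or (linear speed of disc_40 above 0.65 m/s and contact force between the fingers and disc_40 below 0.02 N) or (linear speed of disc_28 above 0.65 m/s and contact force between the fingers and disc_28 below 0.02 N)).
It also fails if it takes over 115 s, if anything falls off the work surface, if the arm or the gripper's body presses on something with over 40 N, if the wrist force passes 120 N, or if a joint passes its speed limit or range.

## Working session

There is one attempt and no reset: what is moved stays moved. The work goes in short steps, each a Python script; the robot and the scene stay as the last script left them, time stands still between calls to the robot, and variables do not carry over. Pictures are saved under pics/ and viewed, at most 14 in all, crops included, and the job is handed in when it is done.

```bash
mkdir -p pics
python3 - <<'E'
from station import *
import cv2,numpy as np
for n in("scene","top","wrist"):
    im=read_camera(n); cv2.imwrite(f"pics/{n}0.png",im[:,:,::-1])
    print(n,{k:np.round(v,4).tolist() if k!='x' else v for k,v in camera_info(n).items() if not isinstance(v,str)})
print(get_time(),get_tcp_pos(),get_ee_rot())
E
```

```text
scene {'intrinsics': [[419.1029, 0.0, 255.8668], [0.0, 419.1029, 194.6061], [0.0, 0.0, 1.0]], 'T': [[0.8544, 0.3428, -0.3906, 0.1197], [-0.5196, 0.5768, -0.6303, -0.7237], [0.0093, 0.7415, 0.6709, 0.8334], [0.0, 0.0, 0.0, 1.0]]}
top {'intrinsics': [[384.8083, 0.0, 260.11], [0.0, 384.8083, 194.694], [0.0, 0.0, 1.0]], 'T': [[0.02, 0.9817, -0.1892, 0.3124], [-0.9998, 0.0205, 0.0011, -0.036], [0.005, 0.1891, 0.9819, 1.3399], [0.0, 0.0, 0.0, 1.0]]}
wrist {'intrinsics': [[269.4349, 0.0, 262.5117], [0.0, 269.4349, 192.972], [0.0, 0.0, 1.0]], 'tool_from_camera': [[0.0008, 0.9682, 0.2504, 0.0682], [1.0, -0.001, 0.0005, -0.0012], [0.0008, 0.2504, -0.9682, -0.1614], [0.0, 0.0, 0.0, 1.0]]}
0.15 [0.25283258 0.57112478 0.22209311] [-1.29870168e-04  2.06910770e-01  9.78359650e-01 -5.58686083e-04]
```

View pics/top0.png

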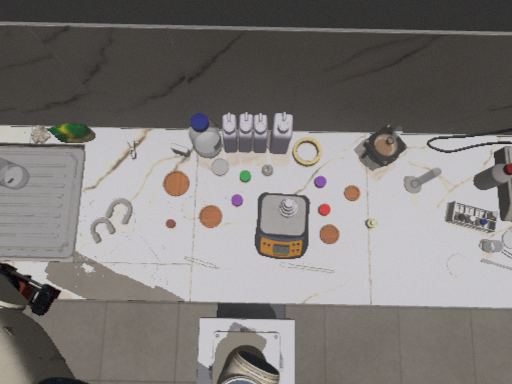

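View pics/scene0.png

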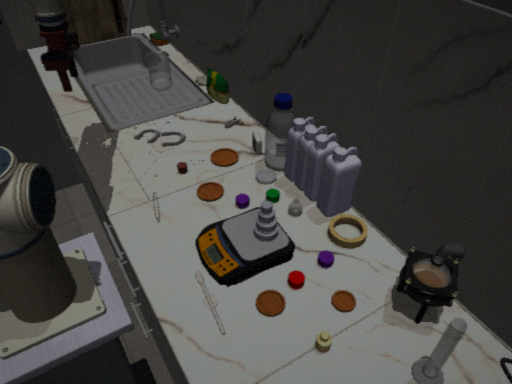

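Top view: stack at about (289,205) on the balance (283,225). Brown cups are at (176,183), (211,216), (329,234) and (352,193). The purple, green and red look-alikes are nearby. The scene view shows the same, with the stack at (266,222) and cups at (225,157), (210,191), (270,302) and (343,300). I'll triangulate the cups from these two views.

```bash
cat > h.py <<'E'
from station import *
import cv2,numpy as np
from scipy.spatial.transform import Rotation as R
def rot(): q=np.array(get_ee_rot()); return R.from_quat(q[[1,2,3,0]]).as_matrix()
def camT(n):
    c=camera_info(n)
    if n!="wrist": return c["intrinsics"],np.array(c["T"])
    T=np.eye(4); T[:3,:3]=rot(); T[:3,3]=get_tcp_pos()
    return c["intrinsics"],T@np.array(c["tool_from_camera"])
def ray(KT,p):
    K,T=KT; d=np.linalg.inv(K)@[p[0],p[1],1]; d=T[:3,:3]@[d[0],-d[1],-d[2]*1.0]
    return T[:3,3],d/np.linalg.norm(d)
def onz(KT,p,z): o,d=ray(KT,p); return o+d*(z-o[2])/d[2]
def proj(KT,P):
    K,T=KT; c=T[:3,:3].T@(np.asarray(P)-T[:3,3]); u=K@[c[0],-c[1],-c[2]]; return u[:2]/u[2]
def tri(obs):
    A=0;b=0
    for KT,p in obs:
        o,d=ray(KT,p); M=np.eye(3)-np.outer(d,d); A=A+M; b=b+M@o
    return np.linalg.solve(A,b)
def brown(im,amin=60):
    h=cv2.cvtColor(im,cv2.COLOR_RGB2HSV)
    m=cv2.inRange(h,(4,110,50),(16,255,230))
    m=cv2.morphologyEx(m,cv2.MORPH_CLOSE,np.ones((3,3)))
    out=[]
    for c in cv2.findContours(m,cv2.RETR_EXTERNAL,cv2.CHAIN_APPROX_NONE)[0]:
        if cv2.contourArea(c)>amin: out.append((cv2.fitEllipse(c),cv2.contourArea(c)))
    return out
def snap(n,f=None):
    KT=camT(n); im=read_camera(n)
    if f: cv2.imwrite(f"pics/{f}.png",im[:,:,::-1])
    return KT,im
E
python3 - <<'E'
from h import *
print([camera_info(n).keys() for n in("top","wrist")])
for n in("top","scene"):
    KT,im=snap(n)
    for e,a in brown(im):
        print(n,np.round(e[0],1),np.round(e[1],1),a,onz(KT,e[0],.009).round(4))
kt,ks=camT("top"),camT("scene")
print(tri([(kt,(289,201)),(ks,(266,204))]),onz(kt,(283,222),.057))
E
```

```text
[dict_keys(['intrinsics', 'T']), dict_keys(['intrinsics', 'tool_from_camera'])]
top [280.5 247.3] [17.3 49.7] 586.5 [ 0.3862 -0.1112  0.009 ]
top [329. 234.] [16.9 17.8] 233.0 [ 0.4356 -0.2784  0.009 ]
top [210.1 216.1] [20.4 21. ] 336.0 [0.4893 0.1352 0.009 ]
top [351.6 192.6] [13.2 13.7] 140.5 [ 0.5832 -0.3604  0.009 ]
top [175.7 183. ] [23.5 24.1] 443.0 [0.6045 0.262  0.009 ]
scene [343.4 300.6] [19.5 23.5] 357.0 [ 0.5838 -0.3619  0.009 ]
scene [270.1 302.5] [24.8 28. ] 542.5 [ 0.4369 -0.2795  0.009 ]
scene [428.8 278.6] [12.  26.7] 243.5 [ 0.8013 -0.4202  0.009 ]
scene [209.8 191. ] [17.6 25.5] 349.0 [0.491 0.134 0.009]
scene [224.1 156.8] [16.9 26.9] 354.0 [0.606  0.2603 0.009 ]
[ 0.5203668  -0.12716198  0.15489845] [ 0.46799396 -0.11598507  0.057     ]
```

Both views agree within 2 mm and the cup sizes are in the right order. Next are two wrist views of the stack.

Run:
```python
from h import *
q=[0,0,1,0]
T=[camT(n) for n in("top","scene")]
for a,b in [((351.6,192.6),(343.4,300.6)),((329,234),(270.1,302.5)),((210.1,216.1),(209.8,191)),((175.7,183),(224.1,156.8))]:
    print(tri([(T[0],a),(T[1],b)]).round(4))
KTs=[]
for i,(x,y) in enumerate([(.51,-.15),(.57,-.10)]):
    move_pose([x,y,.30],q); wait(.3)
    KT,im=snap("wrist",f"w{i}"); np.savez(f"w{i}.npz",K=KT[0],T=KT[1])
    print(get_tcp_pos(),proj(KT,[.52,-.127,.153]),proj(KT,[.52,-.127,.057]),get_time())
a=cv2.imread("pics/w0.png");b=cv2.imread("pics/w1.png")
cv2.imwrite("pics/w.png",np.vstack([cv2.resize(a[60:360,60:460],(800,600))[:,:]]))
cv2.imwrite("pics/wb.png",cv2.resize(b[60:360,60:460],(800,600)))
```

```text
[ 0.584  -0.361   0.0075]
[ 0.4363 -0.2789  0.0082]
[0.4902 0.1349 0.0082]
[0.6059 0.262  0.0076]
[ 0.51006202 -0.14982349  0.29996094] [282.78945369 192.15245843] [278.22524226 176.60892889] 3.3167
[ 0.5695343  -0.10058653  0.30020244] [240.23515876 141.05233281] [245.48548744 136.90918154] 4.075
```

View pics/w.png

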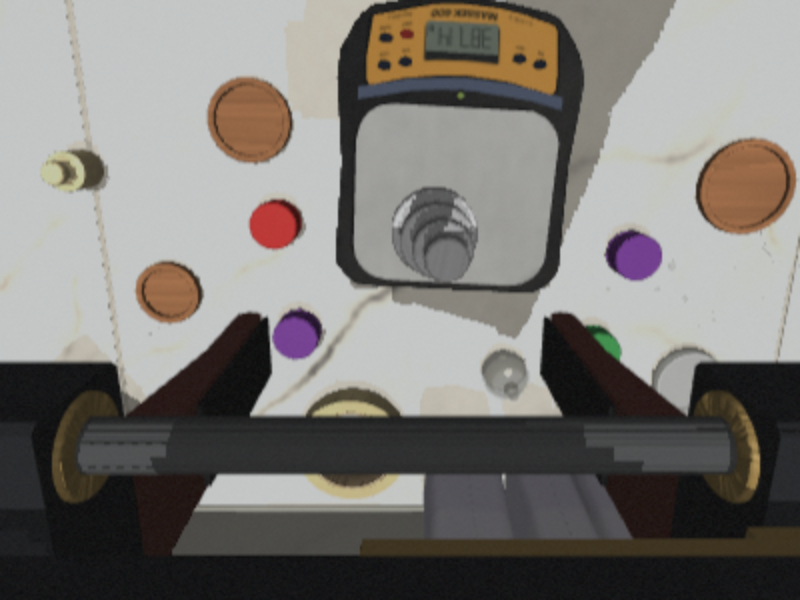

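View pics/wb.png

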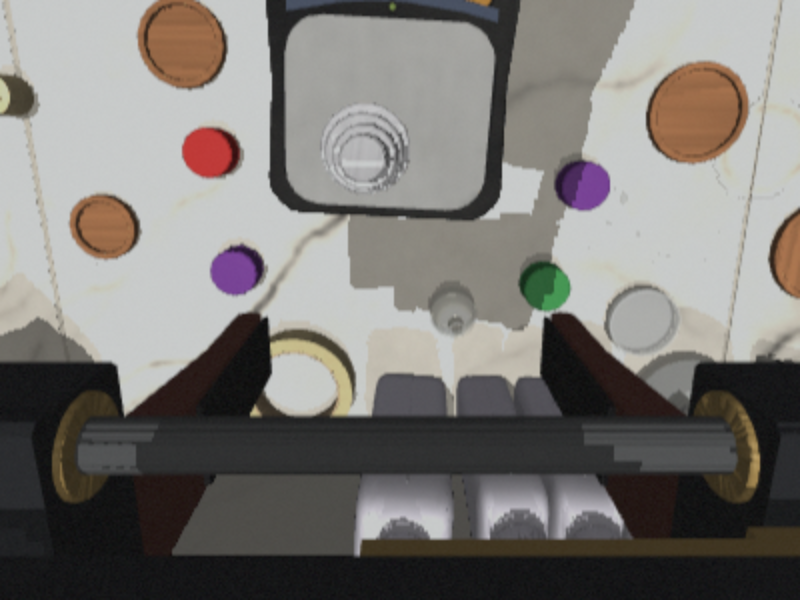

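Wrist view 1 (crop is 2x, offset 60,60): the top disc is at crop (449,256) and the bottom disc at about (435,232). View 2: top disc at (362,155), bottom disc at (365,147). I'll triangulate these and overlay the model circles to check for alignment.

Run:
```python
from h import *
KT=[(lambda d:(d['K'],d['T']))(np.load(f"w{i}.npz")) for i in(0,1)]
kt,ks=camT("top"),camT("scene")
px=[(284.5,188),(241,137.5)]
P=tri(list(zip(KT,px))); print(P, [onz(k,p,.153).round(4) for k,p in zip(KT,px)])
print(onz(kt,(289,201),.153))
out=[]
t=np.linspace(0,2*np.pi,60)
for i,c in((0,(275,180)),(1,(242,134))):
    im=cv2.imread(f"pics/w{i}.png"); s=8
    x0,y0=c[0]-37,c[1]-37
    z=cv2.resize(im[y0:y0+75,x0:x0+75],None,fx=s/1.5,fy=s/1.5,interpolation=cv2.INTER_CUBIC)
    raw=z.copy()
    f=s/1.5
    for r,zz,col in((14,.153,(0,0,255)),(20,.129,(0,255,0)),(26,.105,(255,0,0)),(32,.081,(0,255,255)),(32,.057,(255,0,255))):
        pts=np.array([proj(KT[i],[P[0]+r/1e3*np.cos(a),P[1]+r/1e3*np.sin(a),zz]) for a in t])
        cv2.polylines(z,[((pts-[x0,y0]+.5)*f).astype(int)],1,col,1)
    out.append(z)
cv2.imwrite("pics/ov.png",np.hstack(out))
```

```text
[ 0.51563735 -0.12556662  0.15219667] [array([ 0.515 , -0.1251,  0.153 ]), array([ 0.5161, -0.1261,  0.153 ])]
[ 0.52282734 -0.12821935  0.153     ]
```

View pics/ov.png

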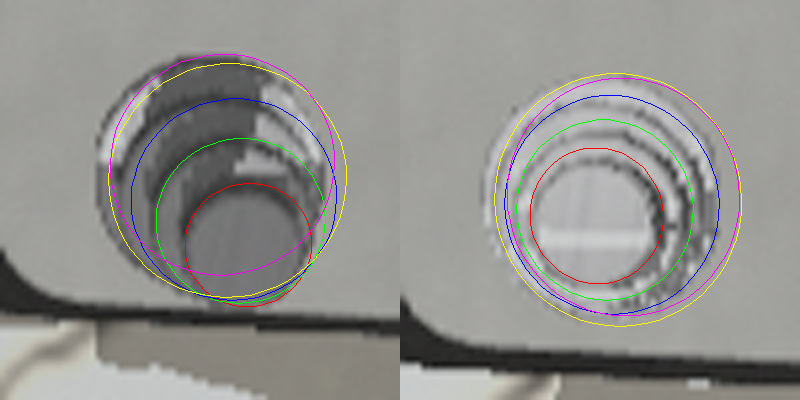

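The top disc fits and its height is 0.152, against 0.153 expected. The lower discs sit about 3–4 mm further to -y. I'll fit each one with an automatic search over projected rims and test it on these images.

```bash
cat >> h.py <<'E'
def fit(views,r,z,c,rng=.010):
    """xy of a disc top (radius r, height z): the rim with the strongest edges along its normal, in all views"""
    from scipy.ndimage import map_coordinates as mc
    t=np.linspace(0,2*np.pi,90,endpoint=False); u=np.c_[np.cos(t),np.sin(t),0*t]
    best=[]
    V=[(KT,cv2.GaussianBlur(im,(0,0),.7).astype(float).mean(2)) for KT,im in views]
    def s(x,y):
        tot=0
        for KT,g in V:
            K,T=KT
            def val(rr):
                P=np.array([x,y,z])+u*rr; C=(P-T[:3,3])@T[:3,:3]
                p=(K@np.c_[C[:,0],-C[:,1],-C[:,2]].T); return mc(g,[p[1]/p[2],p[0]/p[2]],order=1)
            tot+=np.minimum(abs(val(r+.0012)-val(r-.0012)),40).mean()
        return tot
    st=np.arange(-rng,rng+1e-6,.0005)
    S=np.array([[s(c[0]+a,c[1]+b) for b in st] for a in st])
    i,j=np.unravel_index(S.argmax(),S.shape)
    return np.array([c[0]+st[i],c[1]+st[j]]),S.max(),np.median(S)
E
python3 - <<'E'
from h import *
KT=[(lambda d:(d['K'],d['T']))(np.load(f"w{i}.npz")) for i in(0,1)]
im=[cv2.imread(f"pics/w{i}.png")[:,:,::-1] for i in(0,1)]
V=list(zip(KT,im))
for r,z in((.014,.153),(.020,.129),(.026,.105),(.032,.081)):
    print(r,fit(V,r,z,(.516,-.127)),fit(V[:1],r,z,(.516,-.127))[0],fit(V[1:],r,z,(.516,-.127))[0])
# cups
for k,i in zip(KT,im):
    for e,a in brown(np.ascontiguousarray(i),300): print(np.round(e[0],1),onz(k,e[0],.009).round(4),a)
E
```

```text
0.014 (array([ 0.517 , -0.1245]), np.float64(47.19338650958407), np.float64(26.907219006553717)) [ 0.518 -0.127] [ 0.517 -0.124]
0.02 (array([ 0.5185, -0.1285]), np.float64(43.32769581665903), np.float64(29.098739667264738)) [ 0.5185 -0.1275] [ 0.517  -0.1275]
0.026 (array([ 0.525 , -0.1325]), np.float64(36.59127261850104), np.float64(24.83127775825397)) [ 0.5225 -0.1305] [ 0.516  -0.1285]
0.032 (array([ 0.5225, -0.1315]), np.float64(35.91891893173443), np.float64(17.53866730374142)) [ 0.5135 -0.131 ] [ 0.522 -0.132]
[491.3 217.8] [0.6031 0.2554 0.009 ] 1694.0
[143.7 205.8] [ 0.5818 -0.3596  0.009 ] 681.0
[432.9 152.6] [0.4883 0.1333 0.009 ] 1693.0
[184.2 119.5] [ 0.4354 -0.2781  0.009 ] 1287.5
[472.7 184.6] [0.6028 0.2596 0.009 ] 2105.0
[111.4 172.9] [ 0.5822 -0.3592  0.009 ] 762.5
[408.5 115.8] [0.4889 0.1338 0.009 ] 1864.0
[150.2  80.7] [ 0.4359 -0.2778  0.009 ] 1450.0
```

Cup positions are now confirmed from four views. I'll move the first disc, with checks on grip width and contact.

```bash
cat >> h.py <<'E'
Q=[0,0,1,0]
CUP={28:(.583,-.360),40:(.436,-.2785),52:(.4892,.134),64:(.6045,.2605)}
BOT={28:.129,40:.105,52:.081,64:.057}
def pick(d,xy):
    g=BOT[d]+.008
    move_pose([*xy,g+.06],Q)
    hit=movel([*xy,g],v=.08,until_force=6)
    print("down",hit,get_tcp_pos()[2]-g)
    if hit: return False
    command_gripper(0.0); w=get_grip_width()*88
    print("width",w,"force",get_finger_force())
    if abs(w-d)>3: return False
    movel([*xy,g+.03],v=.06); movel([*xy,.23],v=.2)
    print("held",get_grip_width()*88,get_finger_force(),get_ft_force()); return True
def place(d):
    x,y=CUP[d]
    move_pose([x,y,.16],Q)
    movel([x,y,.03],v=.15)
    wait(.2); hit=movel([x,y,.0105],v=.02,until_force=4)
    print("land",hit,get_tcp_pos())
    o=get_grip_width(); command_gripper(min(1,o+.12)); wait(.2)
    command_gripper(1.0); movel([x,y,.12],v=.15)
def look(n):
    V=[]
    for i,(x,y) in enumerate([(.56,-.15),(.56,-.10)]):
        move_pose([x,y,.30],Q); wait(.2); KT,im=snap("wrist",f"{n}_{i}"); V.append((KT,im))
    np.savez(f"{n}.npz",K=V[0][0][0],T=[v[0][1] for v in V])
    return V
E
python3 - <<'E'
from h import *
if pick(28,(.517,-.125)):
    place(28); V=look("a"); print(get_time())
    for v in (V,V[:1],V[1:]): print(fit(v,.020,.129,(.518,-.128)))
    out=[]
    for (KT,im),k in zip(V,(0,1)):
        c=proj(KT,[.518,-.128,.1]).astype(int); x0,y0=c-37
        out.append(cv2.resize(im[y0:y0+75,x0:x0+75,::-1],None,fx=5,fy=5,interpolation=cv2.INTER_CUBIC))
        print(x0,y0)
    cv2.imwrite("pics/a.png",np.hstack(out))
E
```

```text
down False 0.0002928333897415092
width 27.329911014135746 force 29.999908399768174
held 27.16266076324793 29.99948300421238 [-0.45949701 -0.4934453  -1.96960102]
land True [ 0.5828106  -0.35987353  0.01224022]
14.9167
(array([ 0.5165, -0.129 ]), np.float64(49.19254532482505), np.float64(26.31388847232332))
(array([ 0.5165, -0.129 ]), np.float64(22.666858622152265), np.float64(13.428470082636192))
(array([ 0.5165, -0.127 ]), np.float64(28.129053465165466), np.float64(13.33330544774042))
243 107
205 107
```

View a.png.

View pics/a.png

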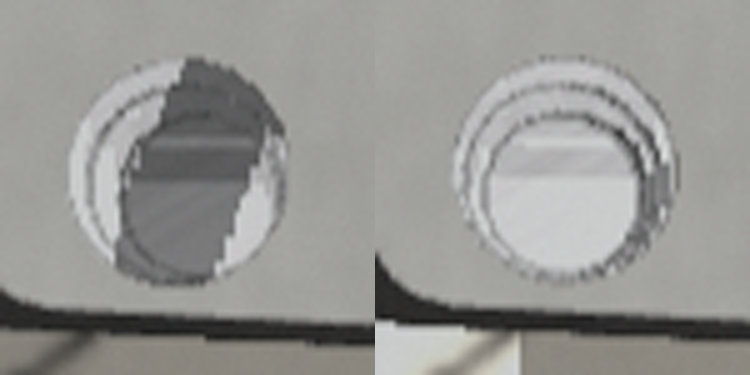

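View pics/a_0.png

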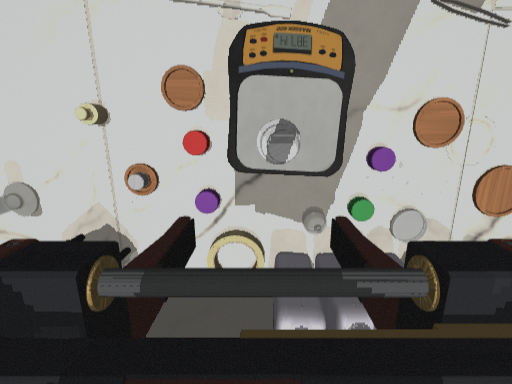

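The 28 mm disc lies in its cup at (139,181), and its offset matches the parallax. The 40 mm disc's fit agrees with the picture: its centre is at crop (187,197) in the right panel. Next comes the 40.

Run:
```python
from h import *
if pick(40,(.5165,-.128)):
    place(40); V=look("b"); print(get_time())
    for v in (V,V[:1],V[1:]): print(fit(v,.026,.105,(.518,-.129)))
    out=[]
    for KT,im in V:
        c=proj(KT,[.518,-.128,.1]).astype(int); x0,y0=c-37
        out.append(cv2.resize(im[y0:y0+75,x0:x0+75,::-1],None,fx=5,fy=5,interpolation=cv2.INTER_CUBIC)); print(x0,y0,onz(KT,(x0+37,y0+37),.105))
    cv2.imwrite("pics/b.png",np.hstack(out))
```

```text
down False 0.00028561659889393687
width 39.14035321962269 force 30.000173288863152
held 39.10686125913947 29.999369038268924 [-0.20706542  0.0253711  -2.52764655]
land True [ 0.43583357 -0.27838636  0.01223081]
25.325
(array([ 0.5165, -0.132 ]), np.float64(43.37341332792819), np.float64(23.3645739877257))
(array([ 0.517, -0.132]), np.float64(22.871913270499395), np.float64(12.221173702267752))
(array([ 0.515, -0.129]), np.float64(25.261181263495214), np.float64(11.023000202031078))
243 108 [ 0.51710527 -0.12906784  0.105     ]
205 107 [ 0.51729731 -0.1289158   0.105     ]
```

View pics/b.png

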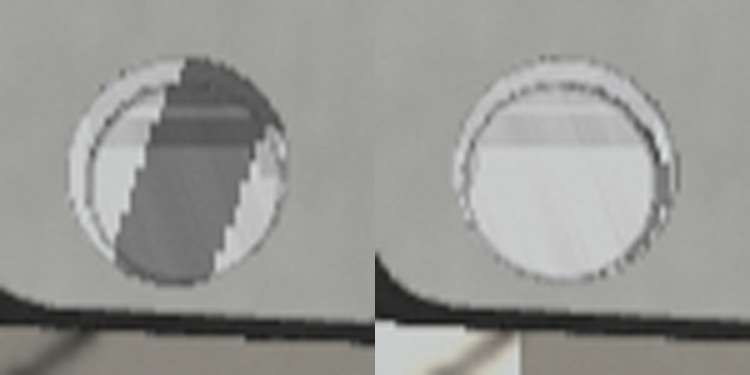

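In the right panel the 52 mm disc spans crop x 93–282, y 85–280, so its centre is about (0.517, -0.1295), which agrees with the fits.

Run:
```python
from h import *
if pick(52,(.517,-.1295)):
    place(52); V=look("c"); print(get_time())
    for v in (V,V[:1],V[1:]): print(fit(v,.032,.081,(.518,-.129)))
    out=[]
    for KT,im in V:
        c=proj(KT,[.518,-.128,.081]).astype(int); x0,y0=c-37
        out.append(cv2.resize(im[y0:y0+75,x0:x0+75,::-1],None,fx=5,fy=5,interpolation=cv2.INTER_CUBIC)); print(x0,y0,onz(KT,(x0+37,y0+37),.081))
    cv2.imwrite("pics/c.png",np.hstack(out))
```

```text
down False 0.0002421278221047818
width 51.18484225668043 force 30.00053199240938
held 51.36003895055612 29.99900656286627 [ 0.57920474  0.22080865 -4.42249479]
land True [0.48902296 0.13393673 0.01232813]
36.2333
(array([ 0.5145, -0.1325]), np.float64(30.279452627001483), np.float64(17.576376154112744))
(array([ 0.516 , -0.1285]), np.float64(18.06065251281954), np.float64(8.647752282852709))
(array([ 0.515, -0.133]), np.float64(14.093175534571403), np.float64(8.514359150016553))
241 106 [ 0.51715838 -0.12865302  0.081     ]
206 106 [ 0.51784575 -0.12906534  0.081     ]
```

View pics/c.png

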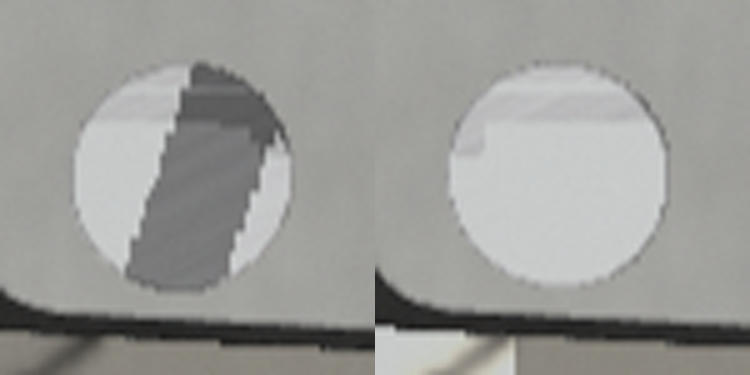

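The 64 mm disc is at crop (182,177) in the left panel and (183,174) in the right, which gives about (0.515, -0.130).

Run:
```python
from h import *
if pick(64,(.515,-.130)):
    place(64); print(get_time())
    out=[]
    for d in (64,52,40,28):
        x,y=CUP[d]; move_pose([x+.03,y,.25],Q); wait(.2)
        KT,im=snap("wrist"); c=proj(KT,[x,y,.02]); x0,y0=np.maximum((c-50).astype(int),0)
        z=cv2.resize(im[y0:y0+100,x0:x0+100,::-1],(400,300) if 0 else (300,300),interpolation=cv2.INTER_CUBIC).copy()
        t=np.linspace(0,2*np.pi,60)
        for r,h,col in((d/2,.028,(0,255,0)),(d/2+14,.009,(255,0,0))):
            p=np.array([proj(KT,[x+r/1e3*np.cos(a),y+r/1e3*np.sin(a),h]) for a in t])
            cv2.polylines(z,[((p-[x0,y0]+.5)*3).astype(int)],1,col,1)
        out.append(z)
    cv2.imwrite("pics/d.png",np.vstack([np.hstack(out[:2]),np.hstack(out[2:])]))
    print(get_time())
```

```text
down False 0.00022142331884292266
width 63.22242712660009 force 30.001014842418954
held 63.47261080383696 29.99854633701034 [-0.51838619 -0.47939534 -4.8208303 ]
land True [0.60425386 0.26041442 0.01253477]
45.3583
49.9083
```

View pics/d.png

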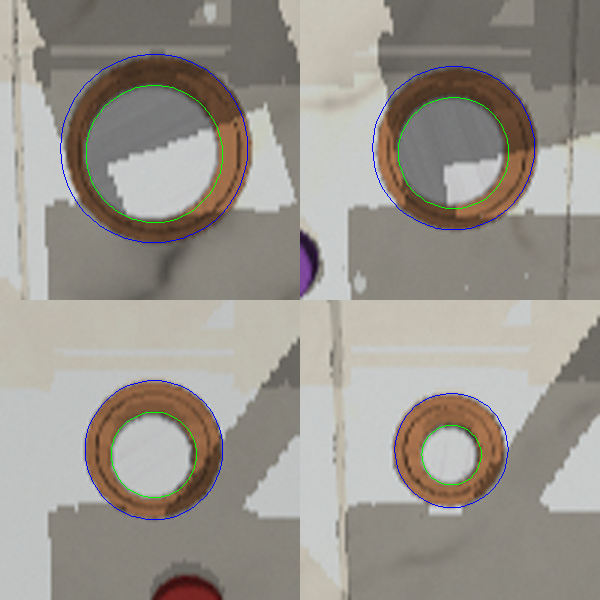

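All four discs sit centred and flat in their cups. The overlaid rims match, with discs at picture (154,153), (453,153), (153,455) and (451,455). The gripper is open and clear, so I'm handing in.

```bash
python3 -c "
from station import *
print(get_grip_width(),get_tcp_pos()); print(job_done())"
```

```text
0.99775003836718 [ 0.61222494 -0.35959259  0.25067423]
the job is handed in; nothing more can be done
None
```

The job is handed in: all four discs are in their own cups, and the last wrist pictures showed each one centred and flat, at about 50 s of the 115 s allowed; the hand-in call gave no verdict.

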